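# Tin through the spring flap

### The job

Get the red-lidded tin into the station's catch bin: push the yellow flap at the end of its lane open with one finger and hold it open while you push the tin along its lane and over the edge with the other finger, so that it drops into the bin behind. Slide the tin, never lift it, and do not use it to shove the flap open; afterwards let the flap spring shut. Leave the blue-lidded tin and everything else standing where it is.

Things in the scene. Friction and masses are not known exactly. Their poses are not given: they have to be found in the camera images.
- station: wooden sorting station, fixed. Origin on the table below the middle of the line of the two shut flaps; x axis points from the deck through the flaps to the catch bin, y left, z up. Flat deck, top 60 mm above the table, x = -160 to -4 mm (the sill), y = +/-120 mm. Steel posts up to z = 100 mm: 12 mm thick at x 0, y +/-112 mm (hinges); 10 mm thick at x -4, y 0
- lane_left (a point): point on the sill at the end of the left lane, at deck height: station x = -4, y = +34, z = 60 mm. The lane is 45 mm wide, runs along the station's x from x = -144 mm to the sill, centred on y = +34 mm, between strips only 5 mm high: one from y = -11.5 to 11.5 mm shared by both lanes, one 5 mm wide centred on y = 59 mm. Deck outside the strips is bare
- lane_right (a point): the same point of the right lane: station x = -4, y = -34, z = 60 mm; the right lane mirrors the left one
- bin_floor (a point): middle of the blue floor of the open-topped catch bin beyond the sill, 6 mm above the table; the bin's inside spans station x = -4 to 150 mm and y = -112 to 112 mm, its walls reach 60 mm above the table
- flap_left (a joint): the yellow flap across the end of the left lane: an upright plate 5 mm thick, 32 mm tall (68 to 100 mm above the table), from 6 to 100 mm away from its upright hinge axis, which is at x = 0, y = +112 mm of the station. 0 = shut (in the plane x = 0), grows in rad as it swings away over the bin (+x), stop at 1.45. A spring shuts it: about 0.1 N m when shut, 0.15 N m more per rad
- flap_right (a joint): the yellow flap across the right lane: mirror image of the left one, hinge axis at x = 0, y = -112 mm of the station; 0 = shut, grows as it swings away over the bin (+x)
- flap_left_edge (a point): the point at the free end of the left flap, 100 mm from its hinge axis, half-way up (84 mm above the table); beside the middle post when shut
- flap_right_edge (a point): the same point of the right flap
- red_tin_mid (a point): centre of the round tin with the RED lid, 40 mm in diameter, 26 mm tall, loose, 40 to 85 g, polished metal that slides easily (friction about 0.25), standing flat on the deck in one of the two lanes (either one), its centre 13 mm above the deck. A white button picture on the lid
- blue_tin_mid (a point): centre of the round tin with the BLUE lid, same size and metal, in the other lane; stays where it is
- spool: bare wooden thread spool, 36 mm in diameter, 46 mm tall, on the table left of the station, loose; origin under its centre; bystander
- clay_pot: small terracotta pot, 60 mm in diameter, 50 mm tall, on the table left of the station, loose; origin under its centre; bystander
- bead_jar: amber jar with metal cap, 54 mm in diameter, 70 mm tall, on the table right of the station, loose; origin under its centre; bystander
- tape_case: round orange tape-measure case, 52 mm in diameter, 18 mm tall, on the table right of the station, loose; origin under its centre; bystander
- stamp: wooden rubber stamp, foot 50 x 30 mm, 50 mm tall with its knob, on the table right of the station, loose; origin under its centre; bystander
Things that resemble listed ones, but are neither listed nor needed, are in the scene too. Leave any pink or purple look-alike of the part that bears red_tin_mid alone.

How it is judged (in metres and radians):
On the way, in this order (a step that is already met when the one before it is completed fails the run):
1. the flap of the red tin's lane is pushed open by a finger (over 0.4 rad) while the tin is still on the deck in front of it (x of red_tin_mid in the frame of station below -0.01 m and z of red_tin_mid in the frame of station above 0.065 m and ((y of red_tin_mid in the frame of station above 0 m and value of joint flap_left above 0.4 rad and contact force between the fingers and flap_left above 0.2 N) or (y of red_tin_mid in the frame of station below 0 m and value of joint flap_right above 0.4 rad and contact force between the fingers and flap_right above 0.2 N))).
2. the tin passes over the sill while a finger holds that flap open (x of red_tin_mid in the frame of station above -0.003 m and ((y of red_tin_mid in the frame of station above 0 m and value of joint flap_left above 0.4 rad and contact force between the fingers and flap_left above 0.2 N) or (y of red_tin_mid in the frame of station below 0 m and value of joint flap_right above 0.4 rad and contact force between the fingers and flap_right above 0.2 N))).
At the end, for the whole second after the job is handed in: The red tin lies at rest inside the catch bin (centre less than 50 mm above the table), both flaps are shut (within 0.1 rad) and the blue tin is within 15 mm of where it stood (x of red_tin_mid in the frame of station between 0 and 0.15 m and y of red_tin_mid in the frame of station between -0.112 and 0.112 m and z of red_tin_mid in the frame of station below 0.05 m and linear speed of red_tin below 0.03 m/s and value of joint each of flap_left, flap_right below 0.1 rad and distance of blue_tin_mid from where it was at the start of the episode below 0.015 m); the robot touches nothing.
It fails at once if the red tin is lifted (centre more than 15 mm above its height on the deck) (z of red_tin_mid in the frame of station above 0.088 m).
It fails at once if the red tin is shoved against a flap (over 1 N) (contact force between red_tin and flap_left above 1 N or contact force between red_tin and flap_right above 1 N).
It fails at once if the blue tin is disturbed (moved over 15 mm) (distance of blue_tin_mid from where it was at the start of the episode above 0.015 m).
It fails at once if a bystander is moved over 20 mm (distance of any of spool, clay_pot, bead_jar, tape_case, stamp from where it was at the start of the episode above 0.02 m).
It also fails if it takes over 42 s, if anything falls off the work surface, if the arm or the gripper's body presses on something with over 40 N, if the wrist force passes 120 N, or if a joint passes its speed limit or range.

### The arm

A 7-joint arm with a two-finger parallel gripper is mounted at the origin on the work surface. World frame = base frame: x ahead of the robot, y to its left, z up, the work surface at z = 0. Lengths are in mm, angles in rad, forces in N, time in s.
With the tool pointing down it reaches from about 375 to 925 mm from the base axis. Payload 3.1 kg.
Tool frame: the origin (TCP) lies at the very end of the fingers, on their centre line; the grasp point (between the pads) lies 19 mm behind it; z points along the fingers, y is the line along which they close (so a half turn about z gives the same grasp; the last joint's range is limited). The gripper opens to 85 mm and grips with 20 to 120 N. Pads are 22 mm wide; open, the fingers measure 114 mm over their backs; the gripper's body (76 mm by 85 mm) begins 54 mm behind the grasp point. The pads swing forward as they close: fully open they stand 13 mm farther back than shut.
Start: joints at [1.252, 0.383, 0.044, 1.598, -0.018, 1.161, -0.05], TCP at [142.377, -634.217, 209.569] pointing down, gripper open.
Joint ranges: [-2.61, 2.61], [-0.41, 2.15], [-1.48, 1.57], [0, 2.5], [-1.57, 4.71], [0.05, 1.97], [-2.85, 2.85]. Speed limits (rad/s): [2.79, 2.79, 3.14, 3.14, 3.14, 3.14, 3.14].

### API

Orientations are given as a unit quaternion [x, y, z, w].
In Python, from station import monitor, optics, order gives the robot as it stands.
- The arm moves only by the tool move_arm, never from a script. Its arguments are lists of equal length, an entry for each row: "xyz": the shift along the world's x, y, z in units of 60 cm (1.0 is 60 cm), a list of three; "turn": the turn about the world's z in units of pi/2 rad (1.0 is pi/2 rad). A call has 1 to 12 rows; each row is the pose to reach, as a shift and turn from the pose commanded when the call began; what a row does not reach only later rows make up. A row lasts 1/12 s, in which the tool goes at most 41.7 mm and 7.16 degrees, less where a joint would pass 70% of its speed; a pose out of reach is approached as far as the arm can. A call with a number of a shift or a turn outside -1 to 1 is refused whole. A call with a gripper value outside its range is refused whole. "jaw" is the closure in counts, from 0 (fully open) to 255 (shut), set as the call begins (left out, the last holds). The fingers move at their own pace and stop on an object; the grip force is fixed at half the most. Time passes only in rows, so rows that repeat a pose let the fingers close. It gives the time, the measured TCP pose, the force, the opening and the grip force at its end, in the units of the state.
- monitor.observe(): the state, without advancing time (a new reading comes with each control period).
- optics.capture(name): name is "scene" or "top" or "wrist"; returns a dict with "frame" (384x512x3 uint8, red, green, blue), "K" (3x3 intrinsics, pixels), "eye" and "attitude" of the camera in the world. Camera axes: x right, y down, z forward; pixel columns grow to the right and rows downward; lengths in mm; the calibration is good to about 2 mm. A picture is of the moment at which its call begins. There is no depth.
- order.finish_job(): hands the job in; it is judged then, once.
The state is a dict: "time": time; "joint_positions": joint angles; "joint_vel": joint speeds; "joint_efforts": joint torques, N m; "tool_pos": TCP position; "tool_rot": TCP orientation; "contact_force": force on the tool from outside, world axes, zero at the start; "torque": the same for the moment, N m; "width": finger opening in mm; "grasp_force": force on a finger pad.
Only numpy, scipy, OpenCV 4.12 (cv2) and the standard library are available. Lean on these libraries where they do the work, as an engineer would, in place of code of your own. Each camera call takes 0.05 s, during which the arm holds its last target. There are 200 camera calls.

## Working session

There is one attempt and no reset: what is moved stays moved. The work goes in short steps, Python scripts to look and compute and a tool call to move; the robot and the scene stay as the last step left them, time stands still between calls to the robot, and variables do not carry over. Pictures are saved under pics/ and viewed, at most 10 in all, crops included, and the job is handed in when it is done.

Besides the shell and the picture viewer there is one more tool, called after "Request:" as a command line: name --pt "numbers of a row" for each row, then --argument value for the rest. move_arm: Moves the arm, as the interface text tells. Its arguments: {"type":"object","properties":{"xyz":{"type":"array"},"turn":{"type":"array"},"jaw":{"type":"number"}},"required":["xyz","turn"]}

```bash
mkdir -p pics; ls
cat > h.py <<'E'
import numpy as np, cv2
from station import monitor, optics, order
from scipy.spatial.transform import Rotation as R
def cap(n,save=None):
    c=optics.capture(n)
    if save: cv2.imwrite('pics/'+save,c['frame'][:,:,::-1])
    return c
def rot(c):
    a=np.array(c['attitude'],float)
    return a if a.shape==(3,3) else R.from_quat(a).as_matrix()
def ray(c,u,v,z):
    d=rot(c)@np.linalg.inv(np.array(c['K']))@np.array([u,v,1.]);e=np.array(c['eye'],float)
    return e+d*(z-e[2])/d[2]
def proj(c,p):
    q=np.array(c['K'])@rot(c).T@(np.array(p,float)-np.array(c['eye']));return q[:2]/q[2]
E
python3 - <<'E'
from h import *
for n in('scene','top'):
    c=cap(n,n+'1.png'); print(n,c['eye'],c['attitude'],c['K'])
s=monitor.observe();print(s['tool_pos'],s['tool_rot'],s['width'],s['time'])
E
```

```text
pics
scene [1096.40558112 -165.42790814  724.82271603] [ 0.76579679  0.53074726 -0.20529582 -0.29952671] [[428.18275873   0.         244.18335648]
 [  0.         428.18275873 197.45863017]
 [  0.           0.           1.        ]]
top [447.95942432  27.80039025 999.29786808] [-0.69886205  0.71254708 -0.04991051  0.03711384] [[384.3338249    0.         256.82752291]
 [  0.         384.3338249  197.02091442]
 [  0.           0.           1.        ]]
[ 142.13652483 -633.30843032  208.27747055] [ 9.93906744e-01  1.10217297e-01 -2.15603839e-04 -1.21856592e-03] 85.14569535214525 0.1
```

View pics/top1.png

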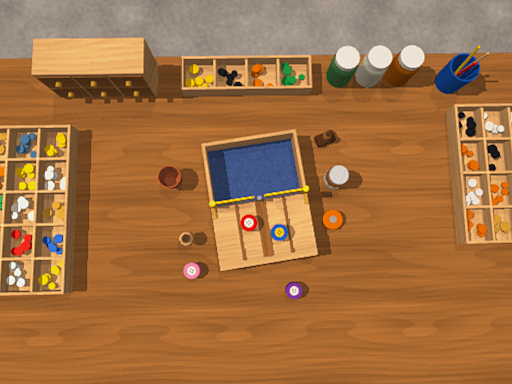

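View pics/scene1.png

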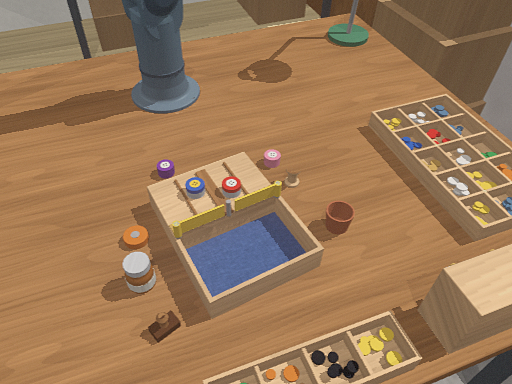

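Candidates for the red tin are the red lid at top (249,223), the pink look-alike at (191,271), the purple one at (294,291), and the blue tin at (280,232). The red lid stands in the left lane and fits the description. The flap line runs from (212,204) to (306,188). I'll check it in a close crop and measure.

Run:
```python
from h import *
c=cap('top');f=c['frame'];cv2.imwrite('pics/crop1.png',cv2.resize(f[125:280,170:350,::-1],None,fx=4,fy=3.8,interpolation=cv2.INTER_CUBIC)[:600,:800])
h=cv2.cvtColor(f,cv2.COLOR_RGB2HSV)
def cen(m,box):
    k=np.zeros_like(m);x0,y0,x1,y1=box;k[y0:y1,x0:x1]=m[y0:y1,x0:x1]
    p=cv2.findContours(k,cv2.RETR_EXTERNAL,cv2.CHAIN_APPROX_NONE)[0];p=max(p,key=cv2.contourArea)
    return cv2.minEnclosingCircle(p),k
red=cv2.inRange(h,(0,180,120),(6,255,255))|cv2.inRange(h,(174,180,120),(180,255,255))
blue=cv2.inRange(h,(100,150,110),(125,255,255))
for n,m,b in(('red',red,(230,205,265,240)),('blue',blue,(262,215,297,250))):
    (u,r),_=cen(m,b);print(n,u,r,ray(c,*u,86))
y=cv2.inRange(h,(22,180,140),(32,255,255))
k=np.zeros_like(y);k[175:215,205:315]=y[175:215,205:315]
v,u=np.nonzero(k);P=np.array([ray(c,a,b,100)[:2] for a,b in zip(u,v)])
i=np.argmin(u);j=np.argmax(u);print('ends',(u[i],v[i]),(u[j],v[j]),P[i],P[j],np.linalg.norm(P[i]-P[j]))
d=cv2.fitLine(P.astype(np.float32),cv2.DIST_HUBER,0,.01,.01).ravel();print(d, 'yaw',np.degrees(np.arctan2(-d[0],d[1])))
# steel post near (260,197)
```

```text
red (248.25, 222.5) 8.385354995727539 [500.27551795  31.69200802  86.        ]
blue (278.90625, 232.0) 8.15539264678955 [476.35837207 -40.54722158  86.        ]
ends (np.int64(209), np.int64(202)) (np.int64(308), np.int64(186)) [549.39630379 122.95546527] [ 583.22897638 -111.56114041] 236.94448310581018
[ 1.4162916e-01 -9.8991978e-01  5.6186932e+02  4.6319003e+00] yaw -171.85786
```

View pics/crop1.png

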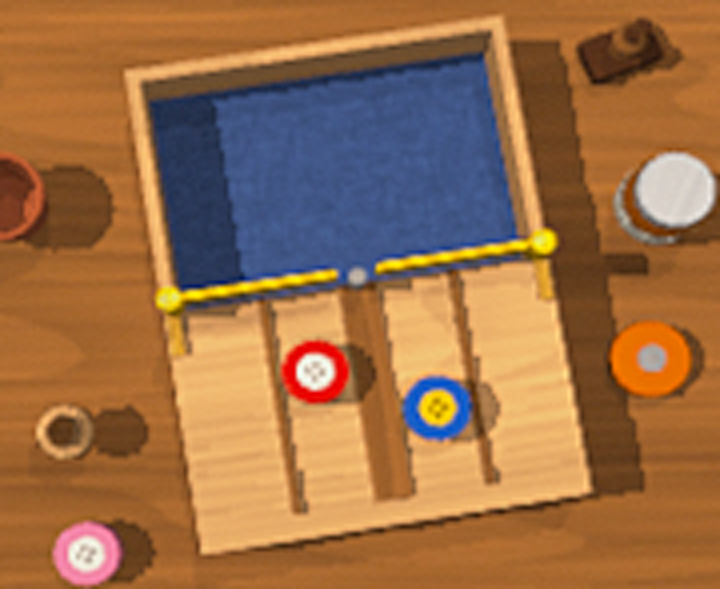

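The crop confirms the choice: the red lid with the white button is in the left lane at crop (315,371). The left hinge is at crop (168,298) and the right one at (544,241). The flap ends put the station origin at about (566, 6) with yaw about 8.2°. That puts red at station (-62, 35) and blue at (-96, -33), both on their lane centres.

Plan: set the finger line about 20° from the lane axis, with one finger behind the tin and the other at the flap. A single push along the lane then does both jobs.

Request:
move_arm --pt "0.02 0.04 0.02" --pt "0.045 0.085 0.04" --pt "0.07 0.135 0.05" --pt "0.1 0.185 0.05" --pt "0.125 0.235 0.05" --pt "0.15 0.285 0.05" --pt "0.175 0.335 0.05" --pt "0.2 0.385 0.05" --pt "0.225 0.435 0.05" --pt "0.25 0.485 0.05" --pt "0.275 0.53 0.05" --pt "0.3 0.57 0.05" --turn '[0.04, 0.09, 0.14, 0.19, 0.24, 0.29, 0.34, 0.39, 0.44, 0.49, 0.54, 0.58]' --jaw 0

```text
time: 1.15
tool_pos: [322.6, -290.0, 239.3]
tool_rot: [0.843, 0.538, -0.0, -0.0]
contact_force: [0.6, -1.5, 0.1]
width: 85.5
grasp_force: 0.0
```

Request:
move_arm --pt "0.02 0.05 0" --pt "0.045 0.1 0" --pt "0.07 0.15 0" --pt "0.1 0.2 0" --pt "0.125 0.25 0" --pt "0.15 0.3 0" --pt "0.175 0.35 0" --pt "0.2 0.4 0" --pt "0.225 0.45 -0.03" --pt "0.25 0.5 -0.06" --pt "0.28 0.54 -0.08" --pt "0.29 0.565 -0.1" --turn '[0.04, 0.09, 0.14, 0.19, 0.24, 0.29, 0.34, 0.39, 0.44, 0.49, 0.54, 0.592]'

```text
time: 2.15
tool_pos: [497.9, 50.6, 179.1]
tool_rot: [0.511, 0.86, 0.002, 0.0]
contact_force: [0.8, -0.7, 0.2]
width: 85.4
grasp_force: 0.0
```

Run:
```python
from h import *
s=monitor.observe();print(s['time'],s['tool_pos'],s['tool_rot'],s['width'],s['contact_force'])
for n in('scene','wrist'):
    c=cap(n,n+'2.png')
    print(n,c['eye'],proj(c,s['tool_pos']))
```

```text
2.15 [497.92941398  50.61250591 179.12544198] [5.10780240e-01 8.59709947e-01 1.52908451e-03 1.24932448e-04] 85.41574750034962 [ 0.82599311 -0.70542713  0.16915818]
scene [1096.40558112 -165.42790814  724.82271603] [238.73568114 146.42544339]
wrist [461.94705937 113.78504252 343.27498892] [253.69851543 230.2819097 ]
```

View pics/wrist2.png

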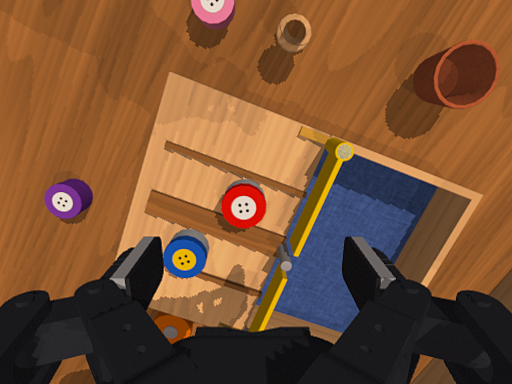

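View pics/scene2.png

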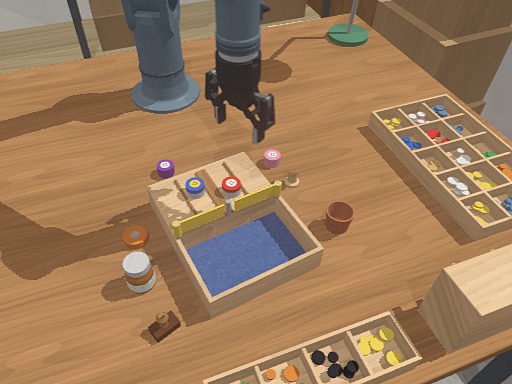

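The wrist view shows the fingertips at about (152,240) and (353,240), red at (243,207), the left hinge cap at (344,151) and the middle post at (286,266). The scene view shows the gripper hovering clear of everything. I'll refine the station pose and fingertip height from these.

Run:
```python
from h import *
c=cap('wrist');print(c['K'][0])
s=monitor.observe();T=s['tool_pos'];Rt=R.from_quat(s['tool_rot']).as_matrix()
H=ray(c,344,151,100);P=ray(c,286,266,100);r=ray(c,243,207,86);b=ray(c,184,259,86)
print('hinge',H,'post',P,np.linalg.norm(H-P))
t=cap('top');HL=ray(t,212,203.4,100);HR=ray(t,306,188.4,100);print('top hinges',HL,HR)
# wrist hinge/post: station (0,112),(-4,0)
for nm,y,o in(('w',None,None),):
    v=(H-P)[:2]; yaw=np.arctan2(v[1],v[0])-np.arctan2(112,4)
    Q=np.array([[np.cos(yaw),-np.sin(yaw)],[np.sin(yaw),np.cos(yaw)]])
    O=H[:2]-Q@[0,112];print('yaw',np.degrees(yaw),'O',O,'red',Q.T@(r[:2]-O),'blue',Q.T@(b[:2]-O),'tcp',Q.T@(T[:2]-O), 'tool y ang',np.degrees(np.arctan2(Rt[1,1],Rt[0,1])))
print('mid',(HL+HR)/2)
# fingertip predicted pixel, tip inner edge for several setbacks
for d in(0,6,13):
  for sg in(-1,1):
    print(d,sg,[proj(c,T+Rt@np.array([x,sg*42.7,-d])).round() for x in(-11,11)])
```

```text
[303.68255512   0.         252.31650668]
hinge [544.61571489 112.85374075 100.        ] post [5.56194592e+02 4.94331163e-01 1.00000000e+02] 112.95444801528825
top hinges [545.95757029 115.94164289 100.        ] [ 577.56497962 -106.59871913  100.        ]
yaw 7.929092048750995 O [560.06583057   1.92451139] red [-58.39269626  33.38706012] blue [-92.61866712 -35.31479578] tcp [-57.78783759  54.89185284] tool y ang 28.28328918535491
mid [561.76127496   4.67146188 100.        ]
0 -1 [array([180., 244.]), array([178., 210.])]
0 1 [array([323., 245.]), array([325., 211.])]
6 -1 [array([178., 249.]), array([175., 214.])]
6 1 [array([325., 250.]), array([328., 214.])]
13 -1 [array([175., 255.]), array([172., 218.])]
13 1 [array([328., 256.]), array([331., 219.])]
```

Request:
move_arm --pt "-0.0135 -0.006 0" --pt "-0.0135 -0.006 -0.03" --pt "-0.0135 -0.006 -0.07" --pt "-0.0135 -0.006 -0.11" --pt "-0.0135 -0.006 -0.145" --pt "-0.0135 -0.006 -0.165" --pt "-0.0135 -0.006 -0.175" --pt "-0.0135 -0.006 -0.175" --pt "-0.0135 -0.006 -0.175" --turn '[0, 0, 0, 0, 0, 0, 0, 0, 0]'

```text
time: 3.1
tool_pos: [488.9, 42.6, 75.5]
tool_rot: [0.515, 0.857, 0.0, 0.001]
contact_force: [0.3, 0.4, 1.3]
width: 85.4
grasp_force: 0.0
```

Run:
```python
from h import *
s=monitor.observe();T=s['tool_pos'];print(s['time'],T,s['contact_force'])
c=cap('scene');a=cv2.resize(c['frame'][115:240,140:310,::-1],None,fx=4.5,fy=4.5,interpolation=cv2.INTER_CUBIC);cv2.imwrite('pics/s3.png',a)
c=cap('wrist','w3.png')
```

```text
3.1 [488.9027503   42.61373895  75.45729163] [0.29543977 0.43730142 1.3213135 ]
```

View pics/s3.png

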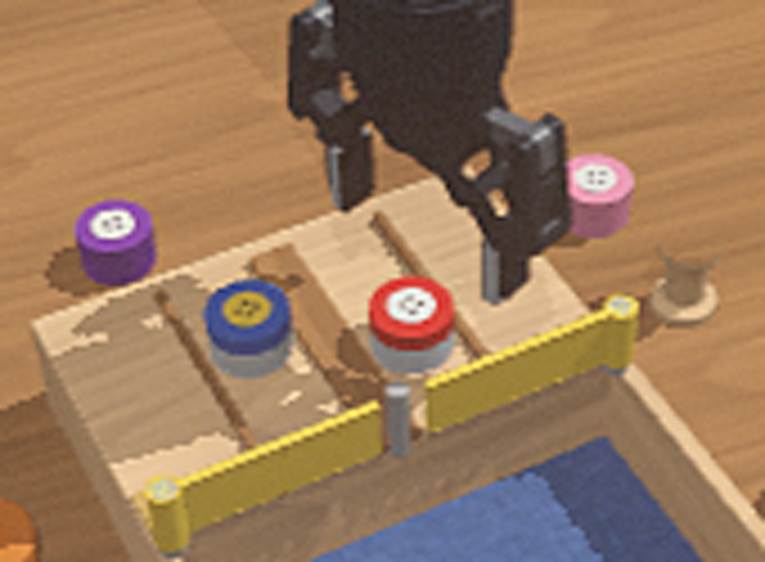

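View pics/w3.png

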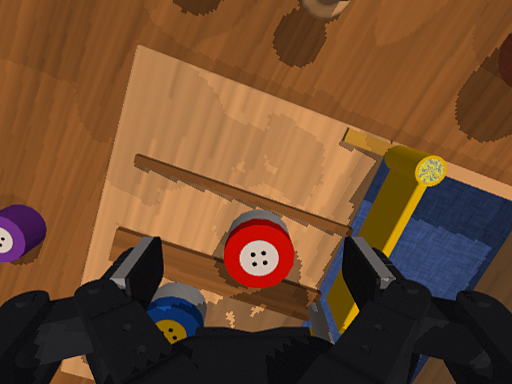

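The scene crop shows finger A's tip at about (497,304), short of the left flap and left of the lane, and finger B's tip at about (347,210), behind the red tin. I'll check the tip height by projection.

Run:
```python
from h import *
s=monitor.observe();T=s['tool_pos'];Rt=R.from_quat(s['tool_rot']).as_matrix();print(T)
c=cap('scene')
g=lambda p:((proj(c,p)-[140,115])*4.5).round().astype(int).tolist()
print('flaptop A',g([544.9,113.5,100]))
for d in(0,7,13,20):
  for sg in(1,-1):
    print(d,sg,'inner',[g(T+Rt@np.array([x,sg*42.7,-d])) for x in(-11,11)],'outer',[g(T+Rt@np.array([x,sg*57,-d])) for x in(-11,11)])
```

```text
[489.66592254  43.12713502  76.04290451]
flaptop A [611, 306]
0 1 inner [[477, 357], [508, 331]] outer [[501, 372], [532, 346]]
0 -1 inner [[343, 271], [375, 248]] outer [[322, 258], [353, 234]]
7 1 inner [[478, 347], [509, 321]] outer [[501, 362], [532, 336]]
7 -1 inner [[343, 261], [374, 237]] outer [[321, 247], [353, 224]]
13 1 inner [[478, 338], [509, 312]] outer [[501, 353], [533, 326]]
13 -1 inner [[342, 252], [374, 228]] outer [[321, 238], [352, 215]]
20 1 inner [[478, 327], [509, 301]] outer [[502, 342], [533, 316]]
20 -1 inner [[341, 241], [373, 217]] outer [[320, 227], [352, 204]]
```

Request:
move_arm --pt "0 0 -0.01" --pt "0 0 -0.02" --pt "0 0 -0.028" --pt "0 0 -0.033" --pt "0 0 -0.033" --pt "0 0 -0.033" --turn '[0, 0, 0, 0, 0, 0]'

```text
time: 3.75
tool_pos: [487.8, 43.3, 54.3]
tool_rot: [0.514, 0.858, -0.0, -0.001]
contact_force: [-0.1, 0.5, 0.3]
width: 85.5
grasp_force: 0.0
```

Run:
```python
from h import *
s=monitor.observe();T=s['tool_pos'];Rt=R.from_quat(s['tool_rot']).as_matrix();print(T,s['contact_force'])
c=cap('scene');a=cv2.resize(c['frame'][135:200,195:275,::-1],None,fx=9,fy=9,interpolation=cv2.INTER_CUBIC);cv2.imwrite('pics/s4.png',a)
g=lambda p:((proj(c,p)-[195,135])*9).round().astype(int).tolist()
for d in(0,13,26,40):
  for sg in(1,-1):
    print(d,sg,'inner',[g(T+Rt@np.array([x,sg*42.7,-d])) for x in(-11,11)],'outer',[g(T+Rt@np.array([x,sg*57,-d])) for x in(-11,11)])
```

```text
[487.84790909  43.26788477  54.28307727] [-0.13962849  0.51421632  0.2978421 ]
0 1 inner [[457, 592], [518, 541]] outer [[503, 623], [564, 570]]
0 -1 inner [[194, 421], [255, 373]] outer [[152, 394], [213, 347]]
13 1 inner [[458, 555], [519, 503]] outer [[504, 585], [566, 533]]
13 -1 inner [[192, 383], [254, 336]] outer [[149, 356], [211, 309]]
26 1 inner [[458, 517], [520, 465]] outer [[505, 547], [567, 494]]
26 -1 inner [[189, 345], [252, 297]] outer [[146, 317], [209, 270]]
40 1 inner [[458, 474], [521, 423]] outer [[506, 505], [569, 452]]
40 -1 inner [[186, 302], [250, 255]] outer [[143, 275], [207, 228]]
```

View pics/s4.png

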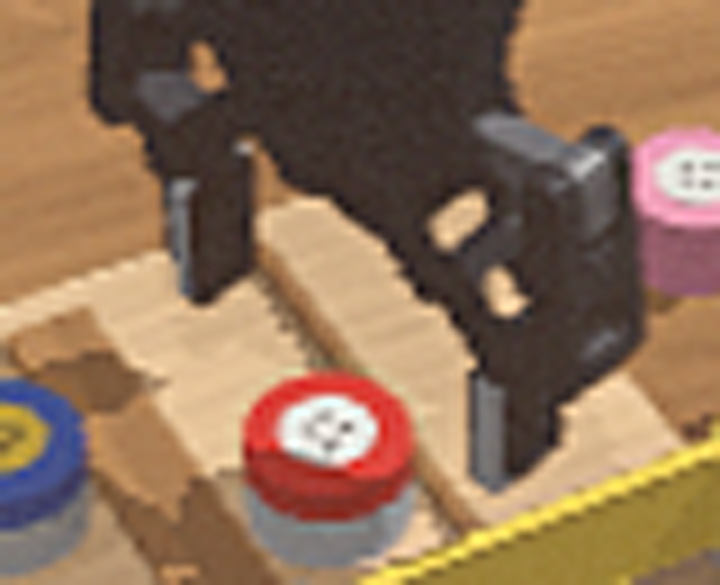

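The crop shows A's tip lowest at (492,490) and B's at (200,302), so the open tips sit about 40 mm above the reported TCP, at roughly z 95. I'll lower about 21 mm more, to tips near z 74, and back off slightly from the flap.

Request:
move_arm --pt "-0.007 -0.001 0" --pt "-0.007 -0.001 -0.008" --pt "-0.007 -0.001 -0.017" --pt "-0.007 -0.001 -0.025" --pt "-0.007 -0.001 -0.032" --pt "-0.007 -0.001 -0.035" --pt "-0.007 -0.001 -0.035" --pt "-0.007 -0.001 -0.035" --turn '[0, 0, 0, 0, 0, 0, 0, 0]'

```text
time: 4.47
tool_pos: [484.0, 42.7, 33.5]
tool_rot: [0.514, 0.858, -0.0, -0.0]
contact_force: [-0.9, 0.1, -0.2]
width: 85.6
grasp_force: 0.0
```

Run:
```python
from h import *
s=monitor.observe();T=s['tool_pos'];print(T,s['contact_force'])
c=cap('scene');a=cv2.resize(c['frame'][135:205,180:280,::-1],None,fx=8,fy=8,interpolation=cv2.INTER_CUBIC);cv2.imwrite('pics/s5.png',a)
```

```text
[483.97374597  42.68665581  33.53969759] [-0.85572539  0.07400546 -0.19401214]
```

View pics/s5.png

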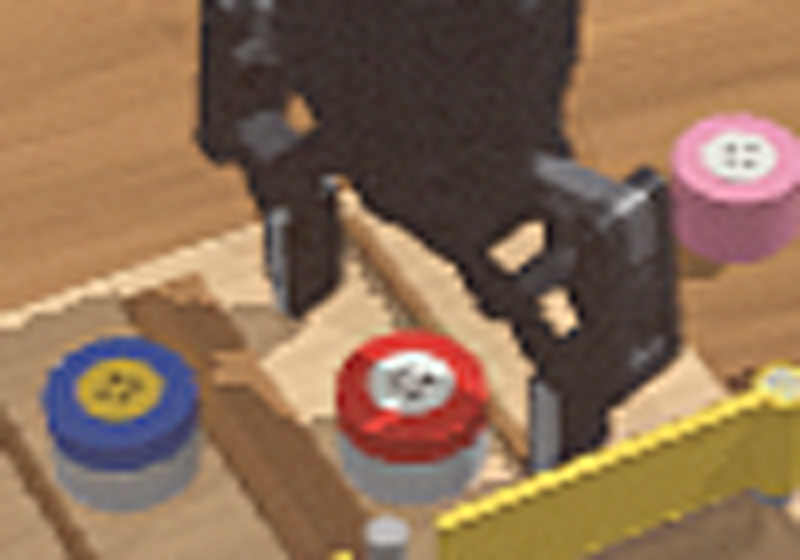

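The fingers are free of contact. B at (300,310) is behind the tin and in line with the lane, and A at (545,465) is just behind the left flap. Now pushing.

Request:
move_arm --pt "0.0066 0.0009 0" --pt "0.0132 0.0018 0" --pt "0.0198 0.0028 0" --pt "0.0264 0.0037 0" --pt "0.033 0.0046 0" --pt "0.0396 0.0055 0" --pt "0.0462 0.0065 0" --pt "0.0528 0.0074 0" --pt "0.0594 0.0083 0" --pt "0.066 0.0093 0" --pt "0.0726 0.0102 0" --pt "0.0792 0.0111 0" --turn '[0, 0, 0, 0, 0, 0, 0, 0, 0, 0, 0, 0]'

```text
time: 5.52
tool_pos: [529.2, 48.5, 32.6]
tool_rot: [0.514, 0.858, -0.002, -0.002]
contact_force: [-5.4, -1.4, 0.0]
width: 85.6
grasp_force: 2.3
```

Run:
```python
from h import *
s=monitor.observe();T=s['tool_pos'];print(T,s['contact_force'])
c=cap('scene');a=cv2.resize(c['frame'][125:275,170:330,::-1],None,fx=4,fy=4,interpolation=cv2.INTER_CUBIC);cv2.imwrite('pics/s6.png',a)
```

```text
[529.15516541  48.54345425  32.55429223] [-5.40739823 -1.43233078  0.02976925]
```

View pics/s6.png

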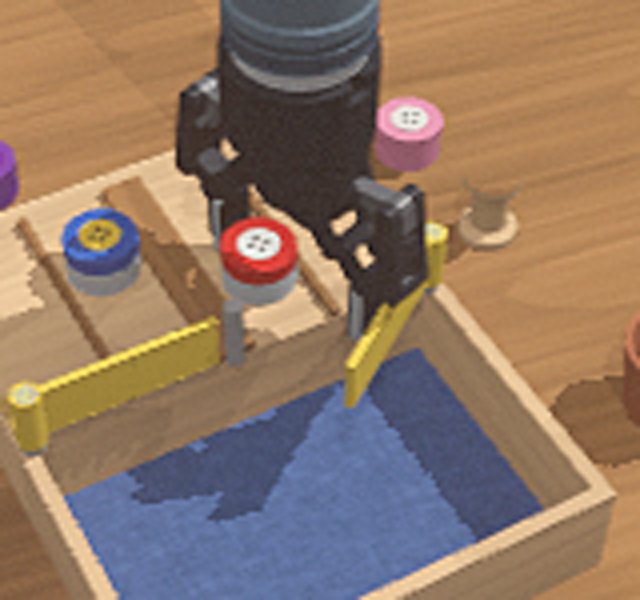

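The flap's free edge is at crop (350,400), about 0.7 rad open and held by finger A. The red tin at (260,245) is still on the deck with finger B behind it. Continuing the same push over the sill.

Request:
move_arm --pt "0.0066 0.0009 0" --pt "0.0132 0.0018 0" --pt "0.0198 0.0028 0" --pt "0.0264 0.0037 0" --pt "0.033 0.0046 0" --pt "0.0396 0.0055 0" --pt "0.0462 0.0065 0" --pt "0.0528 0.0074 0" --pt "0.0594 0.0083 0" --pt "0.066 0.0093 0" --pt "0.0726 0.0102 0" --pt "0.0792 0.0111 0" --turn '[0, 0, 0, 0, 0, 0, 0, 0, 0, 0, 0, 0]'

```text
time: 6.57
tool_pos: [579.9, 55.7, 33.8]
tool_rot: [0.514, 0.858, 0.0, 0.0]
contact_force: [-3.1, -2.2, -0.2]
width: 85.2
grasp_force: 1.6
```

```bash
cat > chk.py <<'E'
from h import *
s=monitor.observe();T=s['tool_pos'];print(s['time'],T,s['contact_force'])
O=np.array([560.7,2.8]);a=np.radians(8);Q=np.array([[np.cos(a),-np.sin(a)],[np.sin(a),np.cos(a)]])
print('C',Q.T@(T[:2]-O))
c=cap('scene');h=cv2.cvtColor(c['frame'],cv2.COLOR_RGB2HSV)
red=cv2.inRange(h,(0,180,90),(5,255,255))|cv2.inRange(h,(174,180,90),(180,255,255))
for k in cv2.findContours(red,cv2.RETR_EXTERNAL,cv2.CHAIN_APPROX_NONE)[0]:
    if cv2.contourArea(k)>25:
        u=cv2.minAreaRect(k);print(u,[(z,(Q.T@(ray(c,*u[0],z)[:2]-O)).round(1)) for z in(86,32,19)])
y=cv2.inRange(h,(24,150,90),(32,255,255));y[:150]=0;y[260:]=0;y[:,:165]=0;y[:,330:]=0
for k in cv2.findContours(y,cv2.RETR_EXTERNAL,cv2.CHAIN_APPROX_NONE)[0]:
    if cv2.contourArea(k)>25:print('yellow',cv2.boundingRect(k))
E
python3 chk.py
```

```text
6.5667 [579.87140923  55.67555775  33.83901074] [-3.10024862 -2.19090885 -0.19107418]
C [26.34368973 49.69283199]
((249.5, 212.0), (16.0, 17.0), 90.0) [(86, array([31.9, 32.7])), (32, array([-8.3, 55.9])), (19, array([-18. ,  61.5]))]
((433.25006103515625, 133.25003051757812), (10.60660171508789, 8.485280990600586), 45.0) [(86, array([ 24.7, 532.3])), (32, array([-16.1, 597.6])), (19, array([-25.9, 613.4]))]
yellow (190, 180, 10, 7)
```

Request:
move_arm --pt "0 0 0" --pt "0 0 0" --pt "0 0 0" --pt "0 0 0" --pt "0 0 0" --pt "0 0 0" --turn '[0, 0, 0, 0, 0, 0]'

```text
time: 7.12
tool_pos: [580.3, 55.4, 34.3]
tool_rot: [0.514, 0.858, 0.001, 0.001]
contact_force: [1.3, -3.6, -1.0]
width: 85.6
grasp_force: 1.6
```

```bash
python3 chk.py
```

```text
7.1167 [580.29035553  55.39248842  34.25114107] [ 1.33051553 -3.58017362 -1.00937316]
C [26.71916324 49.35421141]
((433.25006103515625, 133.25003051757812), (10.60660171508789, 8.485280990600586), 45.0) [(86, array([ 24.7, 532.3])), (32, array([-16.1, 597.6])), (19, array([-25.9, 613.4]))]
yellow (190, 180, 9, 7)
```

The red lid has gone from the deck, so I'll retract along the lane with the flap following shut, then rise.

Request:
move_arm --pt "-0.013 -0.002 0" --pt "-0.028 -0.004 0" --pt "-0.043 -0.006 0" --pt "-0.058 -0.008 0" --pt "-0.073 -0.01 0" --pt "-0.088 -0.012 0" --pt "-0.103 -0.0145 0" --pt "-0.118 -0.0165 0" --pt "-0.131 -0.0185 0" --pt "-0.142 -0.02 0" --pt "-0.152 -0.0215 0" --pt "-0.16 -0.0225 0" --turn '[0, 0, 0, 0, 0, 0, 0, 0, 0, 0, 0, 0]'

```text
time: 8.17
tool_pos: [483.3, 43.9, 34.2]
tool_rot: [0.513, 0.858, 0.001, 0.0]
contact_force: [0.3, 0.2, -0.7]
width: 85.7
grasp_force: 0.0
```

Request:
move_arm --pt "-0.005 0 0" --pt "-0.008 0 0" --pt "-0.008 0 0.03" --pt "-0.008 0 0.07" --pt "-0.008 0 0.12" --pt "-0.008 0 0.18" --pt "-0.03 -0.05 0.23" --pt "-0.05 -0.1 0.27" --pt "-0.07 -0.15 0.3" --pt "-0.1 -0.2 0.3" --pt "-0.12 -0.25 0.3" --pt "-0.12 -0.3 0.3" --turn '[0, 0, 0, 0, 0, 0, 0, 0, 0, 0, 0, 0]'

```text
time: 9.17
tool_pos: [409.2, -139.2, 214.5]
tool_rot: [0.514, 0.858, -0.001, 0.001]
contact_force: [0.8, -0.0, -0.7]
width: 85.3
grasp_force: 0.0
```

```bash
python3 chk.py
python3 - <<'E'
from h import *
O=np.array([560.7,2.8]);a=np.radians(8);Q=np.array([[np.cos(a),-np.sin(a)],[np.sin(a),np.cos(a)]])
t=cap('top');f=t['frame'];h=cv2.cvtColor(f,cv2.COLOR_RGB2HSV)
y=cv2.inRange(h,(22,150,110),(33,255,255));b=cv2.inRange(h,(100,150,110),(125,255,255))
r=cv2.inRange(h,(0,170,60),(6,255,255))|cv2.inRange(h,(174,170,60),(180,255,255))
g=cv2.inRange(h,(0,0,60),(180,70,255))
for n,m,z,(x0,y0,x1,y1) in(('yellow',y,100,(195,130,320,215)),('red',r,20,(205,135,310,245)),('blue',b,86,(262,215,297,250)),('grey',g,20,(210,140,300,200))):
    k=np.zeros_like(m);k[y0:y1,x0:x1]=m[y0:y1,x0:x1]
    for q in cv2.findContours(k,cv2.RETR_EXTERNAL,cv2.CHAIN_APPROX_NONE)[0]:
        if len(q)>8:
            u,w=cv2.minEnclosingCircle(q);print(n,u,round(w,1),cv2.boundingRect(q),(Q.T@(ray(t,*u,z)[:2]-O)).round(1))
E
```

```text
9.1667 [ 409.21623574 -139.22945243  214.48269622] [ 0.75182021 -0.01349088 -0.69177047]
C [-169.776214   -119.56476634]
((433.25006103515625, 133.25003051757812), (10.60660171508789, 8.485280990600586), 45.0) [(86, array([ 24.7, 532.3])), (32, array([-16.1, 597.6])), (19, array([-25.9, 613.4]))]
yellow (179, 204, 45, 19)
yellow (190, 180, 9, 7)
yellow (231.0, 200.5) 22.5 (209, 196, 45, 12) [ 0.9 69. ]
yellow (286.0, 191.0) 22.6 (264, 185, 45, 12) [  2.8 -62.8]
red (242.0, 193.0) 7.3 (235, 191, 15, 5) [25.3 40.8]
blue (278.90625, 232.0) 8.2 (271, 225, 17, 15) [-89.6 -31.2]
grey (259.0, 197.375) 2.6 (257, 195, 5, 5) [ 7.3 -0.6]
grey (243.0, 195.5) 7.2 (236, 194, 15, 4) [18.5 39.2]
grey (276.5, 194.5) 13.6 (263, 193, 28, 6) [  7.6 -46.2]
grey (295.5, 193.0) 3.6 (292, 192, 8, 3) [  3.7 -95.3]
grey (240.5, 146.0) 2.5 (238, 146, 6, 1) [148.2  25.5]
grey (253.5, 144.0) 2.5 (251, 144, 6, 1) [148.2  -8.9]
```

Top view numbers: both flaps are shut, blue hasn't moved, and the red tin is on its side in the bin just past the sill. I'll wait a second and check that it's at rest, and also why the left flap is missing from the scene mask.

Request:
move_arm --pt "0 0 0" --pt "0 0 0" --pt "0 0 0" --pt "0 0 0" --pt "0 0 0" --pt "0 0 0" --pt "0 0 0" --pt "0 0 0" --pt "0 0 0" --pt "0 0 0" --pt "0 0 0" --pt "0 0 0" --turn '[0, 0, 0, 0, 0, 0, 0, 0, 0, 0, 0, 0]'

```text
time: 10.27
tool_pos: [411.1, -137.6, 213.8]
tool_rot: [0.514, 0.858, -0.0, -0.0]
contact_force: [0.2, -0.7, 0.1]
width: 85.2
grasp_force: 0.0
```

Run:
```python
from h import *
t=cap('top');h=cv2.cvtColor(t['frame'],cv2.COLOR_RGB2HSV)
r=cv2.inRange(h,(0,170,60),(6,255,255))|cv2.inRange(h,(174,170,60),(180,255,255));y=cv2.inRange(h,(22,150,110),(33,255,255))
for n,m,b in(('red',r,(205,135,310,245)),('yel',y,(195,130,320,215))):
    k=m[b[1]:b[3],b[0]:b[2]]
    print(n,[(cv2.boundingRect(q)[0]+b[0],cv2.boundingRect(q)[1]+b[1],*cv2.boundingRect(q)[2:]) for q in cv2.findContours(k,cv2.RETR_EXTERNAL,cv2.CHAIN_APPROX_NONE)[0] if len(q)>8])
print(h[185:210,242].tolist())
c=cap('scene');h=cv2.cvtColor(c['frame'],cv2.COLOR_RGB2HSV);print([proj(c,p).round() for p in([545,113.5,84],[556.8,30,84],[552,64,84])]);print(h[190:206,252].tolist())
a=cv2.imread('pics/scene1.png');print(cv2.cvtColor(a,cv2.COLOR_BGR2HSV)[190:206,252].tolist())
d=cv2.absdiff(a,c['frame'][:,:,::-1]).max(2)>60;d[:125]=0;n,l,st,_=cv2.connectedComponentsWithStats(d.astype(np.uint8));print([s.tolist() for s in st[1:] if s[4]>25])
```

```text
red [(235, 191, 15, 5)]
yel [(209, 196, 45, 12), (264, 185, 45, 12)]
[[111, 134, 139], [110, 133, 138], [110, 134, 137], [110, 136, 141], [107, 165, 155], [159, 105, 146], [179, 209, 235], [2, 255, 243], [0, 255, 239], [1, 77, 233], [67, 10, 235], [115, 13, 240], [24, 65, 239], [27, 255, 254], [24, 255, 223], [22, 255, 102], [19, 90, 96], [11, 80, 109], [15, 145, 128], [15, 146, 191], [15, 142, 233], [15, 146, 217], [14, 141, 210], [15, 143, 221], [16, 140, 232]]
[array([275., 189.]), array([239., 203.]), array([254., 197.])]
[[16, 83, 227], [15, 81, 223], [24, 141, 232], [25, 163, 240], [22, 165, 162], [21, 167, 145], [22, 158, 153], [21, 162, 153], [22, 163, 153], [22, 153, 158], [22, 161, 152], [21, 166, 152], [21, 165, 150], [22, 168, 152], [19, 134, 145], [14, 94, 122]]
[[16, 88, 224], [15, 79, 222], [24, 140, 229], [25, 164, 238], [22, 175, 156], [22, 165, 142], [22, 158, 150], [22, 157, 151], [22, 168, 147], [22, 163, 149], [21, 153, 152], [23, 179, 144], [22, 160, 147], [22, 169, 148], [20, 128, 143], [13, 93, 118]]
[[218, 176, 23, 23, 326], [239, 213, 21, 23, 284]]
```

Run:
```python
from h import *
O=np.array([560.7,2.8]);a=np.radians(8);Q=np.array([[np.cos(a),-np.sin(a)],[np.sin(a),np.cos(a)]])
c=cap('scene');t=cap('top')
for z in(6,19,26,35,45,55,65):print(z,(Q.T@(ray(c,249.5,224.5,z)[:2]-O)).round(),(Q.T@(ray(c,250,235,z)[:2]-O)).round(),(Q.T@(ray(c,250,214,z)[:2]-O)).round(),'top',(Q.T@(ray(t,242,194,z)[:2]-O)).round(),(Q.T@(ray(t,242,190.5,z)[:2]-O)).round())
h=cv2.cvtColor(c['frame'],cv2.COLOR_RGB2HSV);print(h[212:238,249].tolist())
```

```text
6 [ 3. 50.] [29. 37.] [-22.  65.] top [25. 41.] [34. 40.]
19 [12. 45.] [37. 32.] [-12.  60.] top [23. 41.] [32. 40.]
26 [17. 42.] [42. 29.] [-7. 57.] top [22. 41.] [31. 40.]
35 [24. 38.] [48. 26.] [-1. 53.] top [21. 41.] [30. 40.]
45 [31. 34.] [55. 22.] [ 7. 49.] top [19. 41.] [28. 40.]
55 [38. 30.] [61. 18.] [14. 44.] top [18. 41.] [27. 40.]
65 [45. 26.] [68. 14.] [21. 40.] top [17. 41.] [25. 40.]
[[15, 98, 122], [113, 5, 226], [30, 1, 206], [15, 5, 205], [20, 4, 205], [75, 5, 209], [92, 19, 217], [1, 109, 208], [1, 189, 212], [1, 179, 211], [1, 183, 213], [1, 177, 184], [2, 181, 117], [2, 173, 131], [4, 47, 174], [60, 6, 169], [24, 9, 143], [17, 17, 133], [21, 12, 151], [69, 12, 152], [1, 143, 134], [0, 173, 125], [174, 146, 133], [109, 117, 181], [111, 102, 158], [111, 104, 150]]
```

The tin lies on its side on the bin floor with its lid facing +x. Its centre is at about station (17, 41, 26) mm, and it hasn't moved in the last second. Both flaps are shut and nothing else in the scene has changed.

```bash
python3 -c "
from station import order
print(order.finish_job())"
```

```text
the job is handed in; nothing more can be done
None
```

The job is handed in: finger A held the left flap open while finger B slid the red tin over the sill; it lies at rest in the catch bin, both flaps are shut and nothing else moved (camera check; no verdict was returned).

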